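# Open the stone-sealer bottle

### The arm

A 6-joint arm with a two-finger parallel gripper is mounted at the origin on the work surface. World frame = base frame: x ahead of the robot, y to its left, z up, the work surface at z = 0. Lengths are in m, angles in degrees, forces in N, time in s.
With the tool pointing down it reaches from about 0.325 to 0.775 m from the base axis. Payload 5.5 kg.
Tool frame: the origin (TCP) lies at the very end of the fingers, on their centre line; the grasp point (between the pads) lies robot.grasp_offset behind it (robot.grasp_offset is the distance from the TCP to the grasp point, in m); z points along the fingers, y is the direction in which the jaws open and shut (so a half turn about z gives the same grasp; the last joint's range is limited). The gripper opens to 88 mm and grips with 3 to 60 N. Pads are 20 mm wide; open, the fingers measure 115 mm over their backs; the gripper's body (75 mm by 178 mm) begins 61 mm behind the grasp point.
Start: joints at [60.464, 5.22, 70.514, -0, 104.267, -3.249], TCP at [0.266, 0.538, 0.223] pointing down, gripper open.
Joint ranges: [-164.24, 164.24], [-49.07, 125.15], [9.68, 141.18], [-86.29, 266.29], [3.28, 154.24], [-151.56, 151.56]. Speed limits (degrees/s): [147.25, 147.25, 172.46, 180, 180, 180].

### API

Orientations are given as a 3x3 rotation matrix whose columns are the frame's x, y, z axes.
In Python, from bench import robot gives the robot as it stands. The module is installed in compiled form; this text tells all that it offers.
- The arm moves only by the shell command python3 -m handwheel 'ROWS' [FORCE]. ROWS is JSON, a list of rows, each an object with "translation": the shift along the tool's x, y, z in mm, a list of three; "angular": the turn, a rotation vector about the tool's x, y, z in degrees, a list of three; "gripper": the finger opening in mm, from 0 to 87.8. In form: [{"translation": [tx, ty, tz], "angular": [ax, ay, az], "gripper": gripper}, ...]. A call has 1 to 20 rows; each row is the pose to reach, as a shift and turn from the pose commanded when the call began, along the tool's axes at that moment; what a row does not reach only later rows make up. A row lasts 1/8 s, in which the tool goes at most 62.5 mm and 10.7 degrees, less where a joint would pass 70% of its speed; a pose out of reach is approached as far as the arm can. A call with a gripper value outside its range is refused whole. The fingers move at their own pace and stop on an object; FORCE is the grip in N (left out, the last holds). Time passes only in rows, so rows that repeat a pose let the fingers close. It gives the time, the measured TCP pose, the force and the opening at its end, in the units of the state.
- robot.observe(): the state, without advancing time (a new reading comes with each control period).
- robot.get_image(name): name is "scene" or "top" or "wrist"; returns a dict with "color" (384x512x3 uint8, blue, green, red), "mtx" (3x3 intrinsics, pixels), "rvec" (rotation vector, rad) and "tvec" (3), from world to camera coordinates, as OpenCV has them. Camera axes: x right, y down, z forward; pixel columns grow to the right and rows downward; lengths in m; the calibration is good to about 2 mm. A picture is of the moment at which its call begins. There is no depth.
- robot.job_done(): hands the job in, once; it reports no verdict.
The state is a dict: "time": time; "qpos": joint angles; "dq": joint speeds; "effort": joint torques, N m; "position": TCP position; "ee_rot": TCP orientation; "force": force on the tool from outside, world axes, zero at the start; "ft_torque": the same for the moment, N m; "grip_width": finger opening in m.
Only numpy, scipy, OpenCV 4.12 (cv2) and the standard library are available. Lean on these libraries where they do the work, as an engineer would, in place of code of your own. Each camera call takes 0.05 s, during which the arm holds its last target.

### The job

Open the bottle of stone sealer that stands in the bored stone block: its child-resistant cap just spins round unless you keep it pushed down while you turn it anticlockwise. Then lift the cap off and set it down gently, upright, on the flat square stone slab. Press, turn and pull no harder than the cap needs, so that the bottle is never forced, and leave the other things on the table where they are.

Things in the scene. Friction and masses are not known exactly. Their poses are not given: they have to be found in the camera images.
- sealer: The bottle and its holder, fixed to the table: a pale stone block 96 x 96 mm and 60 mm high, with a grey round plastic bottle of 70 mm diameter standing up out of it, shoulder at 115 to 133 mm, neck above. Origin: centre of the block's underside on the table, on the bottle's axis; z up, x and y along the block's sides.
- mouth (a point): Centre of the bottle's rim, on the bottle's axis, 165 mm above the table, hidden inside the cap until the cap is off. The bottle counts as forced above 35 N on it, whether pushed, twisted or pulled.
- cap: The round, ribbed black child-resistant cap, 46 mm in diameter and 40 mm high, 95 g. Origin: centre of its lower edge, z up along its axis; at the start the origin is 149 mm above the table. The bottle's shoulder lies 16 mm below that edge at the neck and slopes down. Until the thread is undone, lugs hold the cap on the neck with about 1 mm of play; then it lifts straight off.
- cap_top (a point): Centre of the cap's top face, 40 mm above its lower edge. Pressed 1.5 to 9.5 mm (hidden, differs from cap to cap), teeth inside meet. If tooth stands on tooth (8 round the shell) the cap feels hard there; turned a little under push, it drops 2.5 mm more. Fully meshed it is 4 to 12 mm down, at 6 to 10 N, then rigid. Let up by 2.5 mm, the teeth part.
- thread (a joint): How far the cap's thread is undone, rad: 0 closed, growing anticlockwise seen from above (positive about z). It turns only with the meshed cap, after up to 0.35 rad of free play, against about 0.1 to 0.25 N m. From 0.70 on the lugs are clear and the cap lifts off (aim at about 0.9); hard stop at 1.05.
- slab: The flat square slab of pale stone on which the cap is to be put, 130 x 130 mm and 16 mm thick, fixed. Origin: centre of its underside, on the table; z up, x and y along its sides. It lies to the left or to the right of the bottle.
- candle_cup: Bystander, loose: a rough, pale stone candle cup, about 90 mm in diameter and 85 mm high. Origin: centre of its underside.
- sample_block: Bystander, loose: a dark block of petrified wood, 66 x 66 x 70 mm high. Origin: centre of its underside.
- polish_bottle: Bystander, loose: a small amber bottle with a narrow white cap, 48 mm in diameter and 130 mm high. Origin: centre of its underside.
- cap_grip (a point): The point to grip the cap, on its axis, 22 mm above the cap's lower edge at free height. One grips the outer shell, which spins freely both ways on an inner liner and slides down on it against a spring (4 N to start, plus 0.5 N per mm), springing up when let up. The thread then stays as turned, so several strokes may be made.
Things that resemble listed ones, but are neither listed nor needed, are in the scene too. What is meant by the cap is not brown, and is the larger of those in its own colour. There is more than one size of the slab; the one meant has the size given above.

How it is judged (in metres and radians):
On the way, in this order (a step that is already met when the one before it is completed fails the run):
1. the cap's thread is undone (past 0.70 rad) while the cap is still on the bottle (value of joint thread above 0.7 rad and z of cap in the frame of sealer below 0.158 m and horizontal distance between cap and sealer below 0.006 m), for 0.1 s.
2. the cap is lifted clear of the bottle's rim (z of cap in the frame of sealer above 0.17 m), for 0.1 s.
At the end, for the whole second after the job is handed in: The thread of the bottle stands undone (over 0.65 rad) and the cap stands still and upright (within 7 degrees), flat on the slab (its lower edge within 6 mm of the slab's top), with its centre within 42 mm of the slab's centre (value of joint thread above 0.65 rad and horizontal distance between cap and slab below 0.042 m and z of cap in the frame of slab between 0.012 and 0.022 m and angle between cap's own z axis and vertical below 0.12 rad and linear speed of cap below 0.02 m/s); the robot touches nothing.
It fails at once if the bottle, its neck, thread or block is forced: more than 35 N on it (contact force between sealer and anything else above 35 N).
It fails at once if the cap is slammed or pressed onto the slab with more than 50 N (contact force between cap and slab above 50 N).
It fails at once if the candle cup is moved more than 15 mm (distance of candle_cup from where it was at the start of the episode above 0.015 m).
It fails at once if the sample block is moved more than 15 mm (distance of sample_block from where it was at the start of the episode above 0.015 m).
It fails at once if the polish bottle is moved more than 15 mm (distance of polish_bottle from where it was at the start of the episode above 0.015 m).
It also fails if it takes over 64 s, if anything falls off the work surface, if the arm or the gripper's body presses on something with over 40 N, if the wrist force passes 120 N, or if a joint passes its speed limit or range.

## Working session

There is one attempt and no reset: what is moved stays moved. The work goes in short steps, Python scripts to look and compute and a shell command to move; the robot and the scene stay as the last step left them, time stands still between calls to the robot, and variables do not carry over. Pictures are saved under pics/ and viewed, and the job is handed in when it is done.

```bash
mkdir -p pics; ls
python3 - <<'E'
from bench import robot
import cv2,numpy as np
np.set_printoptions(precision=4,suppress=True)
print(robot.observe(), robot.grasp_offset)
for n in ["scene","top","wrist"]:
    d=robot.get_image(n); cv2.imwrite(f"pics/{n}0.png",d["color"])
    R=cv2.Rodrigues(d["rvec"])[0]; print(n,d["mtx"].tolist(),(-R.T@d["tvec"].ravel()),R.tolist())
E
```

```text
pics
{'time': 0.0, 'qpos': array([ 60.4644,   5.2646,  70.5822,  -0.001 , 104.2663,  -3.2495]), 'dq': array([-0.0272,  0.0151, -0.0433,  0.0374, -0.0379,  0.0901]), 'effort': array([  0.0008, -44.6463, -40.6439,   0.0698,   0.0298,  -0.0001]), 'position': array([0.2656, 0.5377, 0.2215]), 'ee_rot': array([[-0.8966,  0.4429, -0.001 ],
       [ 0.4429,  0.8966, -0.0017],
       [ 0.0001, -0.002 , -1.    ]]), 'force': array([-0.2727,  0.0936, -0.2403]), 'ft_torque': array([ 0.0089, -0.0255,  0.0306]), 'grip_width': 0.08817215577107958} 0.0187
scene [[427.5957165741942, 0.0, 257.57197426722286], [0.0, 427.5957165741942, 194.698597100417], [0.0, 0.0, 1.0]] [ 0.9701 -0.1943  0.9288] [[0.5710102393376116, 0.820903396346663, -0.008057322018905272], [0.7076118554066344, -0.4971346259897934, -0.5021380544531239], [-0.4162124081038229, 0.28102451407039486, -0.8647499371679164]]
top [[458.09253929678545, 0.0, 255.09752707898673], [0.0, 458.09253929678545, 197.05426804648965], [0.0, 0.0, 1.0]] [0.4363 0.1007 1.3266] [[-0.014166364522392727, -0.9998960435171387, 0.0026863125267313423], [-0.9945197461603865, 0.013811775604232635, -0.10363256897201274], [0.10358469294881045, -0.004139687600641873, -0.9946120220333503]]
wrist [[341.5164231763746, 0.0, 257.0495961615013], [0.0, 341.5164231763746, 191.33411956058674], [0.0, 0.0, 1.0]] [0.1976 0.5709 0.384 ] [[0.442539255420202, 0.8967479041719627, -0.0014845118137822993], [0.8630121675856032, -0.4254399195545029, 0.2724167275492768], [0.24365755890456536, -0.12183624753188375, -0.9621782177829727]]
```

View pics/scene0.png

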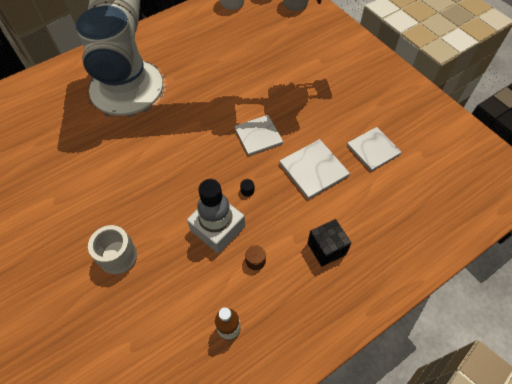

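View pics/top0.png

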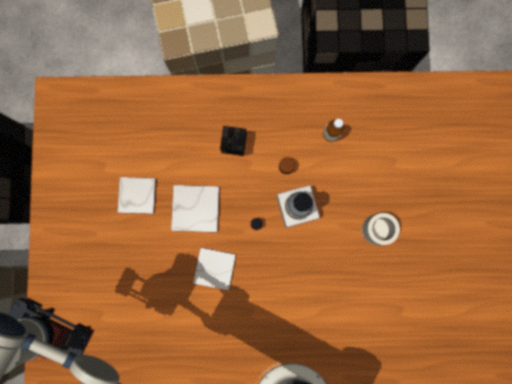

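View pics/wrist0.png

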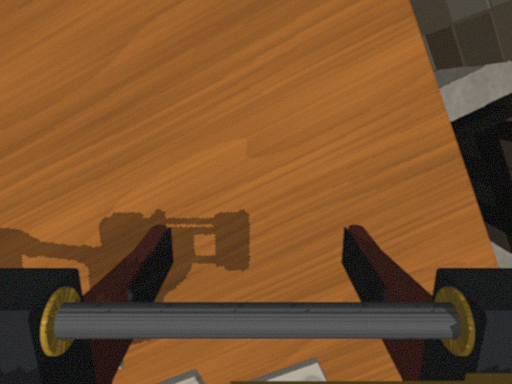

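The scene view shows the black cap on the bottle at about (210,190), the large slab at (314,167), two smaller slabs, small black and brown decoy caps, cup (112,250), block (329,242) and amber bottle (228,322). In the top view the cap is at about (302,203) and the slab at (195,208).

```bash
cat > h.py <<'E'
import cv2,numpy as np
from bench import robot
np.set_printoptions(precision=4,suppress=True)
def ray(d,uv,z):
    R=cv2.Rodrigues(d["rvec"])[0]; C=-R.T@np.ravel(d["tvec"])
    p=cv2.undistortPoints(np.array([[uv]],float),d["mtx"],None)[0,0]
    v=R.T@np.array([p[0],p[1],1]); return C+v*(z-C[2])/v[2]
def blobs(mask,roi):
    x0,y0,x1,y1=roi; m=np.zeros(mask.shape,np.uint8); m[y0:y1,x0:x1]=mask[y0:y1,x0:x1]*255
    c,_=cv2.findContours(m,cv2.RETR_EXTERNAL,cv2.CHAIN_APPROX_NONE)
    return sorted(c,key=cv2.contourArea,reverse=True)
E
python3 - <<'E'
from h import *
d=robot.get_image("top"); I=d["color"]; g=I.max(2)
cv2.imwrite("pics/topz.png",cv2.resize(I[110:300,100:420],None,fx=2.5,fy=2.5,interpolation=cv2.INTER_CUBIC))
s=robot.get_image("scene"); S=s["color"]
cv2.imwrite("pics/scz.png",cv2.resize(S[160:260,160:360],None,fx=4,fy=4,interpolation=cv2.INTER_CUBIC))
for th in (25,40,50):
    c=blobs(g<th,(283,188,318,222))[0]; (u,r)=cv2.minEnclosingCircle(c)
    print("cap top",th,u,r,cv2.contourArea(c),ray(d,u,.189), r*2*(1.1376)/458)
for n,D,rois in (("top",d,[(160,175,230,242),(270,180,325,232)]),("scene",s,[(275,138,350,200)])):
  for roi in rois:
    c=blobs(D["color"].min(2)>110,roi)[0]; h=cv2.convexHull(c); b=cv2.minAreaRect(h); q=cv2.boxPoints(b)
    print(n,b); z=.016 if roi[0] in(160,275) else .06
    e=cv2.approxPolyDP(h,.05*cv2.arcLength(h,True),True)[:,0]
    P=np.array([ray(D,x,z) for x in e.astype(float)]); print(P[:,:2], P.mean(0), np.linalg.norm(P-np.roll(P,1,0),axis=1))
g=S.max(2); 
c=blobs(g<25,(190,172,230,210))[0]; print("scene cap",cv2.boundingRect(c),cv2.minAreaRect(c))
E
```

```text
cap top 25 (298.0, 208.0) 9.999999747378752e-05 0.0 [ 0.5259 -0.0105  0.189 ] 4.967685464025357e-07
cap top 40 (302.5885314941406, 201.7083282470703) 8.718159675598145 198.0 [ 0.5415 -0.0223  0.189 ] 0.043309076187600215
cap top 50 (302.6844787597656, 201.84951782226562) 8.946863174438477 220.0 [ 0.5411 -0.0226  0.189 ] 0.044445203263062054
top ((194.54396057128906, 208.22564697265625), (46.317298889160156, 45.972679138183594), 1.9749339818954468)
[[0.611  0.3285]
 [0.6035 0.2018]
 [0.477  0.2082]
 [0.4845 0.3366]] [0.544  0.2688 0.016 ] [0.1268 0.127  0.1266 0.1286]
top ((297.857666015625, 205.81153869628906), (34.99461364746094, 35.08231735229492), 74.74488067626953)
[[ 0.5971 -0.0581]
 [ 0.5076 -0.0778]
 [ 0.4867  0.0112]
 [ 0.5732  0.0344]] [ 0.5411 -0.0226  0.06  ] [0.0955 0.0917 0.0915 0.0895]
scene ((314.3153991699219, 166.67694091796875), (46.38898849487305, 54.20317077636719), 60.2551155090332)
[[0.484  0.3345]
 [0.6119 0.3286]
 [0.6052 0.2018]
 [0.4789 0.2092]] [0.545  0.2685 0.016 ] [0.1254 0.1281 0.127  0.1265]
scene cap (200, 191, 22, 16) ((210.5, 198.5), (15.0, 21.0), 90.0)
```

View pics/topz.png

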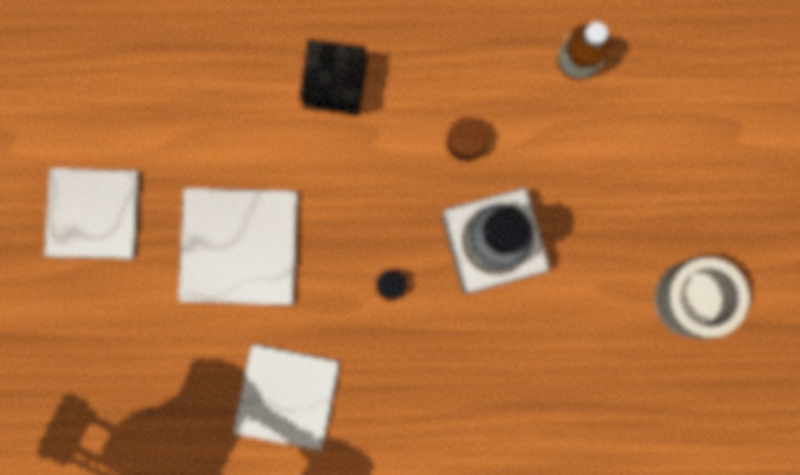

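View pics/scz.png

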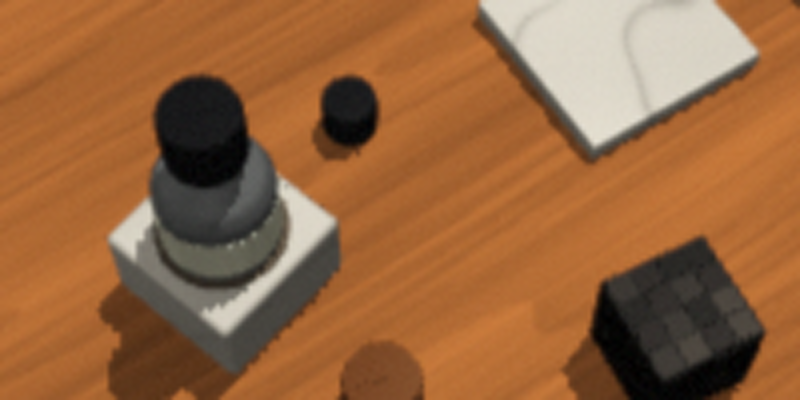

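```bash
python3 -m handwheel '[{"translation":[0,0,-40],"angular":[0,0,10],"gripper":87},{"translation":[-60,-46,-40],"angular":[0,0,20],"gripper":87},{"translation":[-495.3,-380.4,-45],"angular":[0,0,40],"gripper":87},{"translation":[-495.3,-380.4,-45],"angular":[0,0,60],"gripper":87},{"translation":[-495.3,-380.4,-45],"angular":[0,0,90],"gripper":87},{"translation":[-495.3,-380.4,-45],"angular":[0,0,120],"gripper":87},{"translation":[-495.3,-380.4,-45],"angular":[0,0,150],"gripper":87},{"translation":[-495.3,-380.4,-45],"angular":[0,0,166],"gripper":87},{"translation":[-495.3,-380.4,-45],"angular":[0,0,166],"gripper":87},{"translation":[-495.3,-380.4,-45],"angular":[0,0,166],"gripper":87},{"translation":[-495.3,-380.4,-45],"angular":[0,0,166],"gripper":87},{"translation":[-495.3,-380.4,-45],"angular":[0,0,166],"gripper":87},{"translation":[-495.3,-380.4,-45],"angular":[0,0,166],"gripper":87},{"translation":[-495.3,-380.4,-45],"angular":[0,0,166],"gripper":87},{"translation":[-495.3,-380.4,-45],"angular":[0,0,166],"gripper":87},{"translation":[-495.3,-380.4,-45],"angular":[0,0,166],"gripper":87},{"translation":[-495.3,-380.4,-45],"angular":[0,0,166],"gripper":87},{"translation":[-495.3,-380.4,-45],"angular":[0,0,166],"gripper":87},{"translation":[-495.3,-380.4,-45],"angular":[0,0,166],"gripper":87},{"translation":[-495.3,-380.4,-45],"angular":[0,0,166],"gripper":87}]' 20
python3 - <<'E'
from h import *
o=robot.observe(); print(o['time'],o['qpos'],o['position'],o['ee_rot'],o['force'])
for n in("wrist","scene"):
  d=robot.get_image(n); cv2.imwrite(f"pics/{n}1.png",d["color"])
E
```

```text
time: 2.75
position: [0.5414, -0.0224, 0.2676]
ee_rot: [[0.977, -0.212, 0.0], [-0.212, -0.977, 0.0], [0.0, -0.0, -1.0]]
force: [-0.0, 0.4, -0.0]
grip_width: 0.0866
2.75 [ -5.9714  -2.966   74.2244   0.0006 108.7407  96.2784] [ 0.5414 -0.0224  0.2676] [[ 0.9772 -0.2122  0.    ]
 [-0.2122 -0.9772  0.    ]
 [ 0.     -0.     -1.    ]] [-0.0291  0.3788 -0.0334]
```

View pics/wrist1.png

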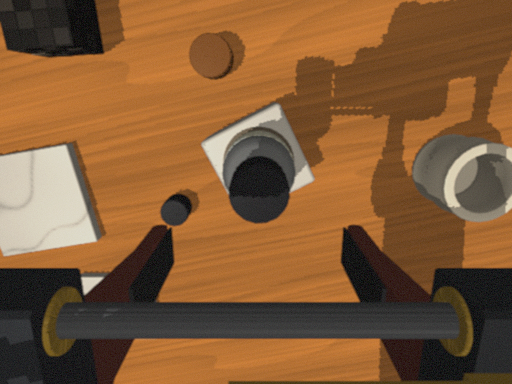

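View pics/scene1.png

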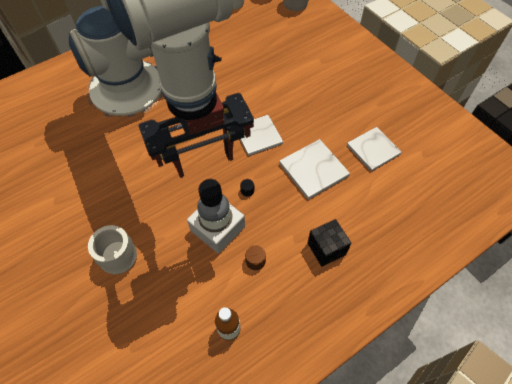

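Run:
```python
from h import *
o=robot.observe()
s=robot.get_image("scene"); w=robot.get_image("wrist")
def pr(d,p): return cv2.projectPoints(np.array([p],float),d["rvec"],d["tvec"],d["mtx"],None)[0].ravel()
print("tcp in scene",pr(s,o['position']),"in wrist",pr(w,o['position']),"captop scene",pr(s,[.5412,-.0225,.189]),"wrist",pr(w,[.5412,-.0225,.189]),pr(w,[.5412,-.0225,.149]))
I=w["color"]; cv2.imwrite("pics/wz.png",cv2.resize(I[120:240,200:330],None,fx=5,fy=5,interpolation=cv2.INTER_CUBIC))
g=I.max(2)
for th in (20,25,32,40,50):
    c=blobs(g<th,(220,140,300,232))[0]; print(th,cv2.boundingRect(c),cv2.contourArea(c))
    pts=c[:,0].astype(float)
    # silhouette tangents: width
```

```text
tcp in scene [204.8562 164.2608] in wrist [256.4321 242.5578] captop scene [209.2437 186.098 ] wrist [256.7708 198.2278] [256.8242 184.4621]
20 (274, 164, 4, 6) 5.5
25 (234, 157, 49, 19) 148.5
32 (230, 157, 59, 41) 1664.5
40 (230, 156, 59, 42) 1790.0
50 (229, 156, 60, 66) 2826.5
```

View pics/wz.png

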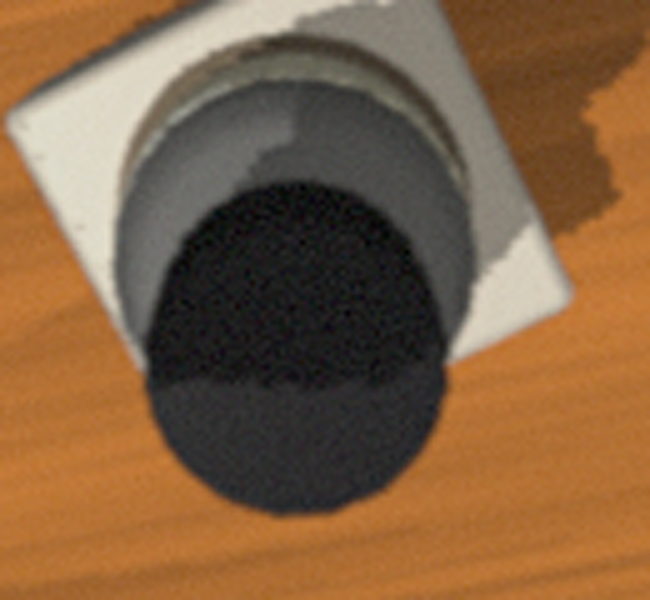

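Run:
```python
from h import *
from scipy.optimize import least_squares
o=robot.observe()
for n,roi,th in (("wrist",(220,140,300,232),55),("wrist",(220,140,300,232),45),("scene",(190,172,230,215),45),("scene",(190,172,230,215),60),("top",(288,188,318,222),45),("top",(288,188,318,222),60)):
    d=robot.get_image(n); g=d["color"].max(2)
    c=blobs(g<th,roi)[0][:,0].astype(float)
    C=(-cv2.Rodrigues(d["rvec"])[0].T@np.ravel(d["tvec"]))[:2]
    P=np.array([ray(d,x,.189)[:2] for x in c])
    m=P.mean(0) if n!="top" else np.array([.541,-.0225])
    v=(m-C)/np.linalg.norm(m-C)   # away from the camera: true top edge
    m0=np.array([.541,-.0225])
    Q=P[(P-m0)@v>(0.003)]
    f=lambda p:np.linalg.norm(Q-p[:2],axis=1)-p[2]
    r=least_squares(f,[.541,-.0225,.023],loss="soft_l1",f_scale=.001)
    print(n,th,len(Q),r.x,np.std(f(r.x)))
    r2=least_squares(lambda p:np.linalg.norm(Q-p,axis=1)-.023,[.541,-.0225],loss="soft_l1",f_scale=.001); print("   fixed r",r2.x)
```

```text
wrist 55 63 [ 0.5439 -0.0247  0.0211] 0.00020145083308574193
   fixed r [ 0.5461 -0.0251]
wrist 45 177 [ 0.5583 -0.0199  0.0321] 0.002826291381947716
   fixed r [ 0.549  -0.0224]
scene 45 19 [ 0.5448 -0.0254  0.0195] 0.0005065337519296174
   fixed r [ 0.5485 -0.0269]
scene 60 21 [ 0.5454 -0.0252  0.0202] 0.0005990258332064906
   fixed r [ 0.5484 -0.0265]
top 45 0 [ 0.541  -0.0225  0.023 ] nan
   fixed r [ 0.541  -0.0225]
top 60 1 [ 0.5408 -0.0228  0.0233] 0.0
   fixed r [ 0.5406 -0.023 ]
  ret = _var(a, axis=axis, dtype=dtype, out=out, ddof=ddof,
  arrmean = um.true_divide(arrmean, div, out=arrmean,
  ret = ret.dtype.type(ret / rcount)
```

Run:
```python
from h import *
from scipy.optimize import least_squares
d=robot.get_image("top"); I=cv2.imread("pics/top0.png"); g=I.max(2)
for th in (38,45,55,65):
    c=blobs(g<th,(283,186,320,222))[0][:,0].astype(float)
    P=np.array([ray(d,x,.189)[:2] for x in c]); C=np.array([.4363,.1007]); v=np.array([.105,-.124]); v/=np.linalg.norm(v)
    Q=P[(P-[.542,-.0235])@v>-.004]
    f=lambda p:np.linalg.norm(Q-p[:2],axis=1)-p[2]
    r=least_squares(f,[.541,-.0225,.023],loss="soft_l1",f_scale=.001); print(th,len(Q),r.x,np.std(f(r.x)))
# block top corners, from wrist and scene
w=robot.get_image("wrist"); I=w["color"]
c=blobs(I.min(2)>95,(190,95,325,205))[0]; h=cv2.convexHull(c); e=cv2.approxPolyDP(h,.06*cv2.arcLength(h,True),True)[:,0]
print(e.tolist(),[ray(w,x,.06)[:2] for x in e.astype(float)])
```

```text
38 25 [ 0.5419 -0.0231  0.0191] 0.0009721291974617188
45 25 [ 0.5413 -0.023   0.0203] 0.0007692038931571398
55 26 [ 0.5407 -0.0214  0.0224] 0.0007385392779069635
65 28 [ 0.5398 -0.0213  0.0237] 0.0008297010389051836
[[278, 104], [313, 181], [227, 193], [201, 143]] [array([ 0.599 , -0.0577]), array([ 0.509 , -0.0796]), array([0.5158, 0.0175]), array([0.5766, 0.0318])]
```

```bash
python3 -m handwheel '[{"translation":[1.7,1.3,-0],"angular":[0,0,0],"gripper":87},{"translation":[1.7,1.3,30],"angular":[0,0,0],"gripper":87},{"translation":[1.7,1.3,60],"angular":[0,0,0],"gripper":87},{"translation":[1.7,1.3,85],"angular":[0,0,0],"gripper":87},{"translation":[1.7,1.3,100],"angular":[0,0,0],"gripper":87},{"translation":[1.7,1.3,110],"angular":[0,0,0],"gripper":87},{"translation":[1.7,1.3,114],"angular":[0,0,0],"gripper":87},{"translation":[1.7,1.3,114],"angular":[0,0,0],"gripper":87}]' 5
python3 - <<'E'
from h import *
for n in("wrist","scene"):
  d=robot.get_image(n); cv2.imwrite(f"pics/{n}2.png",d["color"])
print(robot.observe()["force"],robot.observe()["position"])
E
```

```text
time: 4.35
position: [0.543, -0.0241, 0.1541]
ee_rot: [[0.977, -0.213, 0.001], [-0.213, -0.977, -0.0], [0.001, -0.0, -1.0]]
force: [0.6, 0.2, 0.5]
grip_width: 0.0869
[ 0.9831 -0.7345 -0.0226] [ 0.5431 -0.0241  0.1546]
```

View pics/wrist2.png

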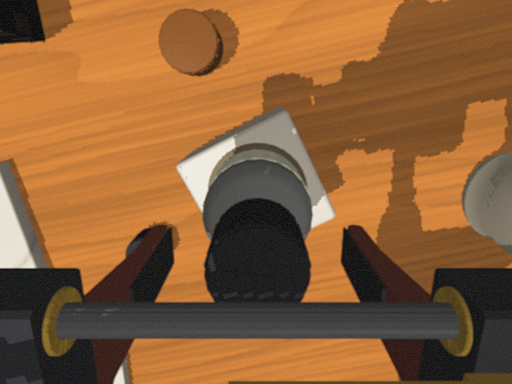

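View pics/scene2.png

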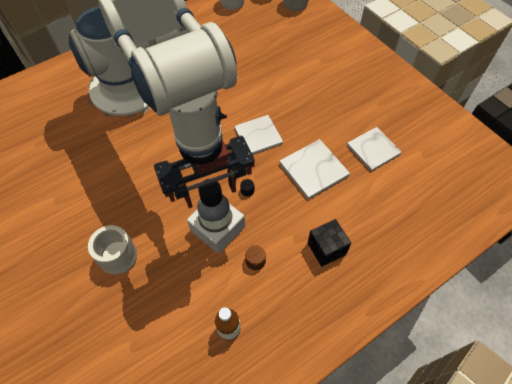

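Run:
```python
from h import *
w=robot.get_image("wrist"); g=w["color"].max(2)
print(cv2.projectPoints(np.array([[.543,-.0241,.189],[.543,-.0241,.06],[.543,-.0241,.149]]),w["rvec"],w["tvec"],w["mtx"],None)[0].reshape(-1,2))
for r in range(235,300,6):
    x=np.where(g[r,180:335]<52)[0]+180; print(r,x.min() if len(x) else None,x.max() if len(x) else None)
I=w["color"];c=blobs(I.min(2)>95,(170,95,345,225))[0]; h=cv2.convexHull(c); e=cv2.approxPolyDP(h,.06*cv2.arcLength(h,True),True)[:,0]
print(e.tolist(),[ray(w,x,.06)[:2] for x in e.astype(float)])
```

```text
[[256.2556 277.0017]
 [256.7069 192.4169]
 [256.4615 238.4132]]
235 213 301
241 212 302
247 210 304
253 208 306
259 207 307
265 206 309
271 206 308
277 206 308
283 207 307
289 209 304
295 213 301
[[335, 216], [201, 212], [176, 165], [285, 111]] [array([ 0.5106, -0.081 ]), array([0.5366, 0.0227]), array([0.5775, 0.0316]), array([ 0.5993, -0.0576])]
```

```bash
python3 -m handwheel '[{"translation":[1.5,0,0],"angular":[0,0,0],"gripper":87},{"translation":[1.5,0,0],"angular":[0,0,0],"gripper":60},{"translation":[1.5,0,0],"angular":[0,0,0],"gripper":50},{"translation":[1.5,0,0],"angular":[0,0,0],"gripper":40},{"translation":[1.5,0,0],"angular":[0,0,0],"gripper":40},{"translation":[1.5,0,0],"angular":[0,0,0],"gripper":40},{"translation":[1.5,0,0],"angular":[0,0,0],"gripper":40},{"translation":[1.5,0,0],"angular":[0,0,0],"gripper":40}]' 6
```

```text
time: 5.5
position: [0.5442, -0.0244, 0.1536]
ee_rot: [[0.977, -0.213, 0.0], [-0.213, -0.977, 0.0], [0.0, -0.0, -1.0]]
force: [-0.0, -0.7, -0.4]
grip_width: 0.0458
```

```bash
python3 -m handwheel '[{"translation":[0,0,0],"angular":[0,0,0],"gripper":40},{"translation":[0,0,0],"angular":[0,0,0],"gripper":40},{"translation":[0,0,0],"angular":[0,0,0],"gripper":40},{"translation":[0,0,0.5],"angular":[0,0,0],"gripper":40},{"translation":[0,0,1],"angular":[0,0,0],"gripper":40},{"translation":[0,0,1],"angular":[0,0,0],"gripper":40}]' 35
python3 -m handwheel '[{"translation":[0,0,0.5],"angular":[0,0,0],"gripper":40},{"translation":[0,0,1],"angular":[0,0,0],"gripper":40},{"translation":[0,0,1],"angular":[0,0,0],"gripper":40}]'
python3 -m handwheel '[{"translation":[0,0,0.5],"angular":[0,0,0],"gripper":40},{"translation":[0,0,1],"angular":[0,0,0],"gripper":40},{"translation":[0,0,1],"angular":[0,0,0],"gripper":40}]'
```

```text
time: 6.25
position: [0.5442, -0.0244, 0.1531]
ee_rot: [[0.977, -0.213, 0.0], [-0.213, -0.977, -0.0], [0.0, -0.0, -1.0]]
force: [-1.4, 0.3, 3.9]
grip_width: 0.0456
time: 6.62
position: [0.5442, -0.0244, 0.1517]
ee_rot: [[0.977, -0.213, 0.0], [-0.213, -0.977, -0.0], [0.0, 0.0, -1.0]]
force: [-1.7, 0.2, 4.1]
grip_width: 0.0457
time: 7.0
position: [0.5443, -0.0244, 0.1507]
ee_rot: [[0.977, -0.213, 0.0], [-0.213, -0.977, -0.0], [0.0, -0.0, -1.0]]
force: [-1.0, 0.2, 5.7]
grip_width: 0.0456
```

```bash
for i in 1; do :; done
python3 -m handwheel '[{"translation":[0,0,0.5],"angular":[0,0,0],"gripper":40},{"translation":[0,0,1],"angular":[0,0,0],"gripper":40},{"translation":[0,0,1],"angular":[0,0,0],"gripper":40}]' | grep -E "pos|force"
python3 -m handwheel '[{"translation":[0,0,0.5],"angular":[0,0,0],"gripper":40},{"translation":[0,0,1],"angular":[0,0,0],"gripper":40},{"translation":[0,0,1],"angular":[0,0,0],"gripper":40}]' | grep -E "pos|force"
```

```text
position: [0.5442, -0.0244, 0.1498]
force: [-2.5, 0.3, 5.8]
position: [0.5443, -0.0244, 0.1494]
force: [-2.8, 0.9, 7.4]
```

```bash
python3 -m handwheel '[{"translation":[0,0,0.5],"angular":[0,0,0],"gripper":40},{"translation":[0,0,1],"angular":[0,0,0],"gripper":40},{"translation":[0,0,1],"angular":[0,0,0],"gripper":40}]' | grep -E "pos|force"
```

```text
position: [0.5443, -0.0244, 0.1492]
force: [-4.1, -0.9, 9.7]
```

```bash
cat > st.py <<'E'
from h import *
o=robot.observe(); R=o['ee_rot']; print("t",o['time'],"z",o['position'][2]*1e3,"xy",o['position'][:2],"F",o['force'],"M",o['ft_torque'],"yaw",np.degrees(np.arctan2(R[1,0],R[0,0])),"q6",o['qpos'][5],"w",o['grip_width'])
E
python3 st.py
python3 -m handwheel '[{"translation":[0,0,0],"angular":[0,0,-3],"gripper":40},{"translation":[0,0,0],"angular":[0,0,-6],"gripper":40},{"translation":[0,0,0],"angular":[0,0,-10],"gripper":40},{"translation":[0,0,0],"angular":[0,0,-10],"gripper":40}]' >/dev/null; python3 st.py
python3 -m handwheel '[{"translation":[0,0,0],"angular":[0,0,-3],"gripper":40},{"translation":[0,0,0],"angular":[0,0,-6],"gripper":40},{"translation":[0,0,0],"angular":[0,0,-10],"gripper":40},{"translation":[0,0,0],"angular":[0,0,-10],"gripper":40}]' >/dev/null; python3 st.py
```

```text
t 8.125 z 149.23963338084363 xy [ 0.5443 -0.0244] F [-4.0718 -0.9243  9.7222] M [0.0662 0.9334 0.0116] yaw -12.287805923128047 q6 96.14101248169067 w 0.04578118862352816
t 8.625 z 148.17018796082849 xy [ 0.5444 -0.0244] F [-2.0218 -0.3852  7.0838] M [ 0.0018  0.4835 -0.0308] yaw -2.2430327427738015 q6 86.09759256252846 w 0.04571428143622074
t 9.125 z 148.1370392769809 xy [ 0.5444 -0.0245] F [-2.1637  0.0274  6.4216] M [ 0.0147  0.4852 -0.0095] yaw 7.75059916163351 q6 76.09990981911407 w 0.04555311865173127
```

```bash
python3 -m handwheel '[{"translation":[0,0,0.5],"angular":[0,0,-1],"gripper":40},{"translation":[0,0,1],"angular":[0,0,-1],"gripper":40},{"translation":[0,0,1],"angular":[0,0,-1],"gripper":40}]' >/dev/null; python3 st.py
python3 -m handwheel '[{"translation":[0,0,0.5],"angular":[0,0,0],"gripper":40},{"translation":[0,0,1],"angular":[0,0,0],"gripper":40},{"translation":[0,0,1],"angular":[0,0,0],"gripper":40}]' >/dev/null; python3 st.py
```

```text
t 9.5 z 147.86633937174133 xy [ 0.5445 -0.0245] F [-3.2714  1.1238  9.0361] M [ 0.0049  0.6392 -0.0751] yaw 8.704813703955942 q6 75.14676881236359 w 0.045800905196760035
t 9.875 z 147.21110068089456 xy [ 0.5445 -0.0245] F [-3.311  -0.2919 10.2165] M [-0.0254  0.7779 -0.0589] yaw 8.701579456668412 q6 75.1510636632971 w 0.04567095413198946
```

```bash
python3 -m handwheel '[{"translation":[0,0,0.5],"angular":[0,0,-3],"gripper":40},{"translation":[0,0,0.5],"angular":[0,0,-6],"gripper":40},{"translation":[0,0,0.5],"angular":[0,0,-6],"gripper":40}]' >/dev/null; python3 st.py
python3 -m handwheel '[{"translation":[0,0,0.5],"angular":[0,0,-3],"gripper":40},{"translation":[0,0,0.5],"angular":[0,0,-6],"gripper":40},{"translation":[0,0,0.5],"angular":[0,0,-6],"gripper":40}]' >/dev/null; python3 st.py
```

```text
t 10.25 z 147.17041173706028 xy [ 0.5445 -0.0245] F [-4.1754 -0.1378 11.7093] M [ 0.0131  0.9513 -0.0921] yaw 14.732077993419926 q6 69.11863235514492 w 0.04520995338225781
t 10.625 z 147.135970495535 xy [ 0.5446 -0.0245] F [-5.5616  0.5586 13.5748] M [-0.0054  1.0169 -0.1675] yaw 20.72982620689159 q6 63.12084714033401 w 0.04533128128648355
```

```bash
python3 -m handwheel '[{"translation":[0,0,0],"angular":[0,0,-4],"gripper":40},{"translation":[0,0,0],"angular":[0,0,-8],"gripper":40},{"translation":[0,0,0],"angular":[0,0,-10],"gripper":40},{"translation":[0,0,0],"angular":[0,0,-10],"gripper":40}]' >/dev/null; python3 st.py
python3 -m handwheel '[{"translation":[0,0,0],"angular":[0,0,-4],"gripper":40},{"translation":[0,0,0],"angular":[0,0,-8],"gripper":40},{"translation":[0,0,0],"angular":[0,0,-10],"gripper":40},{"translation":[0,0,0],"angular":[0,0,-10],"gripper":40}]' >/dev/null; python3 st.py
```

```text
t 11.125 z 147.15154988347038 xy [ 0.5446 -0.0245] F [-4.8451  1.3723 13.2231] M [ 0.0582  0.997  -0.1371] yaw 30.718049620395337 q6 53.13260870156836 w 0.04576884229742312
t 11.625 z 147.16526185750556 xy [ 0.5446 -0.0245] F [-4.9991 -0.3792 13.6509] M [ 0.0304  0.9935 -0.185 ] yaw 40.719558978370216 q6 43.13092333283431 w 0.045765507077165604
```

```bash
python3 -m handwheel '[{"translation":[0,0,0],"angular":[0,0,-4],"gripper":40},{"translation":[0,0,0],"angular":[0,0,-8],"gripper":40},{"translation":[0,0,0],"angular":[0,0,-12],"gripper":40},{"translation":[0,0,0],"angular":[0,0,-12],"gripper":40}]' >/dev/null; python3 st.py
python3 -m handwheel '[{"translation":[0,0,0],"angular":[0,0,-3],"gripper":40},{"translation":[0,0,0],"angular":[0,0,-6],"gripper":40},{"translation":[0,0,0],"angular":[0,0,-9],"gripper":40},{"translation":[0,0,0],"angular":[0,0,-9],"gripper":40}]' >/dev/null; python3 st.py
python3 -m handwheel '[{"translation":[0,0,0],"angular":[0,0,-3],"gripper":40},{"translation":[0,0,0],"angular":[0,0,-3],"gripper":40}]' >/dev/null; python3 st.py
```

```text
t 12.125 z 147.11118808522104 xy [ 0.5446 -0.0245] F [-5.4822 -0.4378 13.8757] M [ 0.0171  1.0297 -0.1071] yaw 52.74155005340082 q6 31.110452444280558 w 0.045579624873240986
t 12.625 z 147.13054528870816 xy [ 0.5446 -0.0245] F [-5.1276  1.6596 12.7331] M [-0.0398  0.9601 -0.1594] yaw 61.73052168125251 q6 22.121082181062615 w 0.04561437287165081
t 12.875 z 147.17184426870415 xy [ 0.5447 -0.0245] F [-5.3696 -0.4356 13.2581] M [ 0.0019  0.9277 -0.1248] yaw 64.73032977736975 q6 19.11988905870481 w 0.04556166285528447
```

```bash
python3 -m handwheel '[{"translation":[0,0,-1],"angular":[0,0,0],"gripper":40},{"translation":[0,0,-2],"angular":[0,0,0],"gripper":40},{"translation":[0,0,-4],"angular":[0,0,0],"gripper":40},{"translation":[0,0,-6],"angular":[0,0,0],"gripper":40},{"translation":[0,0,-8],"angular":[0,0,0],"gripper":40},{"translation":[0,0,-8],"angular":[0,0,0],"gripper":40}]' >/dev/null; python3 st.py
python3 -m handwheel '[{"translation":[0,0,-1],"angular":[0,0,0],"gripper":40},{"translation":[0,0,-2],"angular":[0,0,0],"gripper":40},{"translation":[0,0,-2],"angular":[0,0,0],"gripper":40}]' >/dev/null; python3 st.py
```

```text
t 13.625 z 152.83106610920032 xy [ 0.5444 -0.0245] F [ 1.3184 -0.677   2.7465] M [-0.1833 -0.0706 -0.018 ] yaw 64.71159067280048 q6 19.13973895089373 w 0.04573981403116051
t 14.0 z 153.6305571026363 xy [ 0.5437 -0.0243] F [-0.3676 -0.6447 -0.1948] M [-0.0848  0.0043 -0.0157] yaw 64.71633212700901 q6 19.141694587278614 w 0.045430617903298984
```

```bash
python3 -m handwheel '[{"translation":[0,0,-1],"angular":[0,0,0],"gripper":40},{"translation":[0,0,-2],"angular":[0,0,0],"gripper":40},{"translation":[0,0,-2],"angular":[0,0,0],"gripper":40}]' >/dev/null; python3 st.py
python3 -m handwheel '[{"translation":[0,0,-1],"angular":[0,0,0],"gripper":40},{"translation":[0,0,-2],"angular":[0,0,0],"gripper":40},{"translation":[0,0,-2],"angular":[0,0,0],"gripper":40}]' >/dev/null; python3 st.py
```

```text
t 14.375 z 156.65561990874187 xy [ 0.5441 -0.0244] F [ 0.5013  0.3188 -1.4379] M [-0.0476  0.0438 -0.0136] yaw 64.71453959430514 q6 19.142531105540648 w 0.04539479612431406
t 14.75 z 158.81762519459906 xy [ 0.5443 -0.0244] F [ 0.1597 -0.0735  0.0597] M [-0.064   0.0912  0.0311] yaw 64.71243213212644 q6 19.142940555880106 w 0.04549619617775371
```

```bash
python3 -m handwheel '[{"translation":[0,0,-3],"angular":[0,0,0],"gripper":40},{"translation":[0,0,-8],"angular":[0,0,0],"gripper":40},{"translation":[0,0,-16],"angular":[0,0,0],"gripper":40},{"translation":[0,0,-26],"angular":[0,0,0],"gripper":40},{"translation":[0,0,-40],"angular":[0,0,0],"gripper":40},{"translation":[0,0,-55],"angular":[0,0,0],"gripper":40},{"translation":[0,0,-65],"angular":[0,0,0],"gripper":40},{"translation":[0,0,-65],"angular":[0,0,0],"gripper":40},{"translation":[0,0,-65],"angular":[0,0,0],"gripper":40}]' >/dev/null; python3 st.py
python3 - <<'E'
from h import *
a=[robot.get_image(n)["color"] for n in("scene","wrist")]
cv2.imwrite("pics/s3.png",a[0]); cv2.imwrite("pics/w3.png",a[1])
print(robot.observe()["ee_rot"])
E
```

```text
t 15.875 z 223.1258520065806 xy [ 0.5441 -0.0244] F [ 0.1508 -0.3664 -0.0282] M [-0.0655  0.0789 -0.0101] yaw 64.71077919929174 q6 19.142566958359467 w 0.04539993099254279
[[ 0.4271  0.9042 -0.0014]
 [ 0.9042 -0.4271  0.0001]
 [-0.0005 -0.0013 -1.    ]]
```

View pics/s3.png

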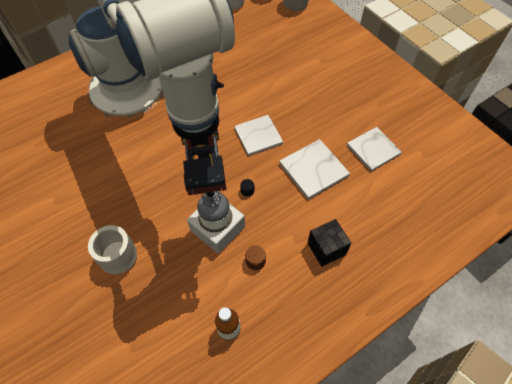

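View pics/w3.png

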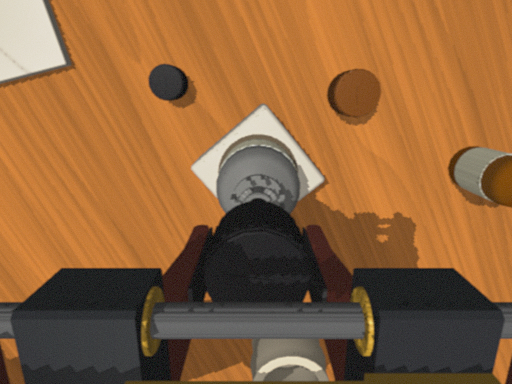

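The wrist view shows the cap held between the pads at (260,250), and the scene view shows the neck bare at about (215,200). I'll carry the cap over to the slab.

```bash
python3 -m handwheel '[{"translation":[10,-5,0],"angular":[0,0,0],"gripper":40},{"translation":[35,-17,0],"angular":[0,0,0],"gripper":40},{"translation":[68,-32,0],"angular":[0,0,0],"gripper":40},{"translation":[102,-48,0],"angular":[0,0,0],"gripper":40},{"translation":[136,-64,0],"angular":[0,0,0],"gripper":40},{"translation":[170,-80,0],"angular":[0,0,0],"gripper":40},{"translation":[204,-96,0],"angular":[0,0,0],"gripper":40},{"translation":[236,-111,0],"angular":[0,0,0],"gripper":40},{"translation":[256,-120.5,0],"angular":[0,0,0],"gripper":40},{"translation":[265,-124.8,0],"angular":[0,0,0],"gripper":40},{"translation":[265,-124.8,30],"angular":[0,0,0],"gripper":40},{"translation":[265,-124.8,60],"angular":[0,0,0],"gripper":40},{"translation":[265,-124.8,90],"angular":[0,0,0],"gripper":40},{"translation":[265,-124.8,120],"angular":[0,0,0],"gripper":40},{"translation":[265,-124.8,145],"angular":[0,0,0],"gripper":40},{"translation":[265,-124.8,160],"angular":[0,0,0],"gripper":40},{"translation":[265,-124.8,170],"angular":[0,0,0],"gripper":40},{"translation":[265,-124.8,175],"angular":[0,0,0],"gripper":40},{"translation":[265,-124.8,175],"angular":[0,0,0],"gripper":40},{"translation":[265,-124.8,175],"angular":[0,0,0],"gripper":40}]' >/dev/null; python3 st.py
python3 - <<'E'
from h import *
a=[robot.get_image(n)["color"] for n in("scene","wrist")]
cv2.imwrite("pics/s4.png",a[0]); cv2.imwrite("pics/w4.png",a[1])
E
```

```text
t 18.475 z 49.62749220951015 xy [0.545  0.2687] F [-0.2038  0.7069 -0.8665] M [-0.0487  0.122  -0.0008] yaw 64.71319426259078 q6 48.32663206067869 w 0.04555850908758993
```

View pics/s4.png

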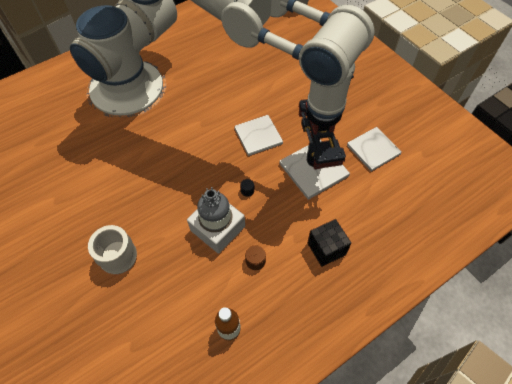

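View pics/w4.png

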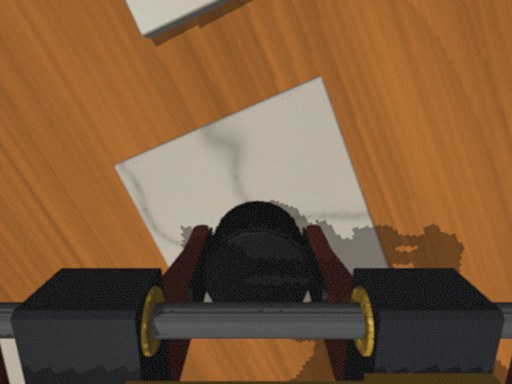

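The cap is over the slab, seen at (320,160) in the scene view. In the wrist view the slab's corners are at (118,165) and (322,78).

```bash
python3 -m handwheel '[{"translation":[0,0,8],"angular":[0,0,0],"gripper":40},{"translation":[0,0,15],"angular":[0,0,0],"gripper":40},{"translation":[0,0,20],"angular":[0,0,0],"gripper":40},{"translation":[0,0,23],"angular":[0,0,0],"gripper":40},{"translation":[0,0,25],"angular":[0,0,0],"gripper":40},{"translation":[0,0,25],"angular":[0,0,0],"gripper":40},{"translation":[0,0,25],"angular":[0,0,0],"gripper":40}]' >/dev/null; python3 st.py
python3 -m handwheel '[{"translation":[0,0,1],"angular":[0,0,0],"gripper":40},{"translation":[0,0,2],"angular":[0,0,0],"gripper":40},{"translation":[0,0,2],"angular":[0,0,0],"gripper":40}]' >/dev/null; python3 st.py
python3 -m handwheel '[{"translation":[0,0,1],"angular":[0,0,0],"gripper":40},{"translation":[0,0,1],"angular":[0,0,0],"gripper":40}]' >/dev/null; python3 st.py
python3 -m handwheel '[{"translation":[0,0,1],"angular":[0,0,0],"gripper":40},{"translation":[0,0,1],"angular":[0,0,0],"gripper":40}]' >/dev/null; python3 st.py
```

```text
t 19.45 z 23.913581316554392 xy [0.5447 0.2686] F [ 0.1268 -0.3338 -0.5815] M [-0.0432  0.0884 -0.0275] yaw 64.71560052670523 q6 48.3253369210868 w 0.04565322651910294
t 19.825 z 21.48352620826966 xy [0.5445 0.2685] F [-0.6004  0.4682 -1.5573] M [-0.0683  0.0912 -0.0158] yaw 64.7135209507164 q6 48.32328772286596 w 0.045943627204882743
t 20.075 z 20.667807272329018 xy [0.5446 0.2685] F [ 0.9141 -0.3397 -0.152 ] M [-0.0746  0.0589  0.0025] yaw 64.71256070496656 q6 48.32480786641259 w 0.04551865341036806
t 20.325 z 20.575152397607777 xy [0.5446 0.2685] F [-3.199  -1.0165  5.5703] M [-0.267   0.6524 -0.0317] yaw 64.71315736202635 q6 48.32442919285276 w 0.04553461458048271
```

Contact came at TCP z 20.6 mm, as predicted. I'll ease the push and open the gripper.

```bash
python3 -m handwheel '[{"translation":[0,0,-0.8],"angular":[0,0,0],"gripper":45},{"translation":[0,0,-0.8],"angular":[0,0,0],"gripper":45}]' 6 >/dev/null; python3 st.py
python3 -m handwheel '[{"translation":[0,0,0],"angular":[0,0,0],"gripper":48},{"translation":[0,0,0],"angular":[0,0,0],"gripper":52},{"translation":[0,0,0],"angular":[0,0,0],"gripper":60},{"translation":[0,0,0],"angular":[0,0,0],"gripper":70},{"translation":[0,0,0],"angular":[0,0,0],"gripper":80},{"translation":[0,0,0],"angular":[0,0,0],"gripper":80},{"translation":[0,0,0],"angular":[0,0,0],"gripper":80}]' >/dev/null; python3 st.py
python3 - <<'E'
from h import *
cv2.imwrite("pics/w5.png",robot.get_image("wrist")["color"])
E
```

```text
t 20.575 z 20.61643529627602 xy [0.5446 0.2686] F [-1.0756 -0.3786  2.1762] M [-0.1158  0.3217  0.0102] yaw 64.71432433898767 q6 48.325462136978174 w 0.04611565362240526
t 21.45 z 20.471747296021082 xy [0.5446 0.2685] F [ 0.1083  0.2906 -0.552 ] M [-0.046   0.1022 -0.0097] yaw 64.71179965589405 q6 48.32720849826728 w 0.0799062224944384
```

View pics/w5.png

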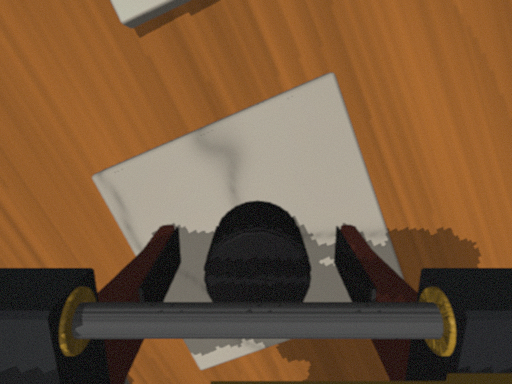

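The cap stands upright at (257,260) with the fingers clear on both sides. I'll retreat straight up.

```bash
python3 -m handwheel '[{"translation":[0,0,-8],"angular":[0,0,0],"gripper":84},{"translation":[0,0,-25],"angular":[0,0,0],"gripper":84},{"translation":[0,0,-55],"angular":[0,0,0],"gripper":84},{"translation":[0,0,-90],"angular":[0,0,0],"gripper":84},{"translation":[0,0,-130],"angular":[0,0,0],"gripper":84},{"translation":[0,0,-170],"angular":[0,0,0],"gripper":84},{"translation":[-50,0,-200],"angular":[0,0,0],"gripper":84},{"translation":[-100,0,-200],"angular":[0,0,0],"gripper":84},{"translation":[-140,0,-200],"angular":[0,0,0],"gripper":84},{"translation":[-150,0,-200],"angular":[0,0,0],"gripper":84},{"translation":[-150,0,-200],"angular":[0,0,0],"gripper":84},{"translation":[-150,0,-200],"angular":[0,0,0],"gripper":84}]' >/dev/null; python3 st.py
python3 - <<'E'
from h import *
from scipy.optimize import least_squares
for n in("scene","wrist","top"):
  d=robot.get_image(n); cv2.imwrite(f"pics/{n}6.png",d["color"])
  if n=="scene":
    c=blobs(d["color"].max(2)<55,(290,135,345,200))[0]; (x,y,w,h)=cv2.boundingRect(c); print(x,y,w,h, ray(d,(x+w/2,y+w/2*.9),.056))
E
```

```text
t 23.0 z 220.5572764393201 xy [0.4808 0.1337] F [-0.2237  0.1292  0.4295] M [-0.0007  0.0828 -0.0341] yaw 64.75997645050937 q6 36.868897363623105 w 0.08412991735721419
306 151 18 23 [0.5481 0.264  0.056 ]
```

View pics/scene6.png

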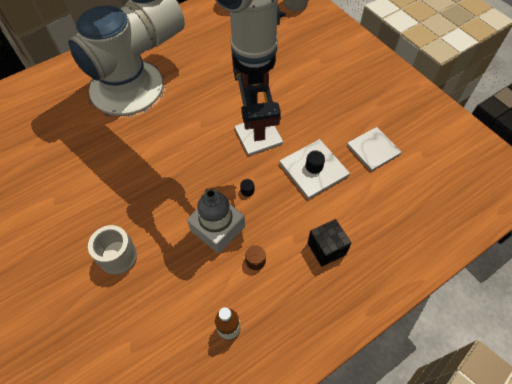

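View pics/wrist6.png

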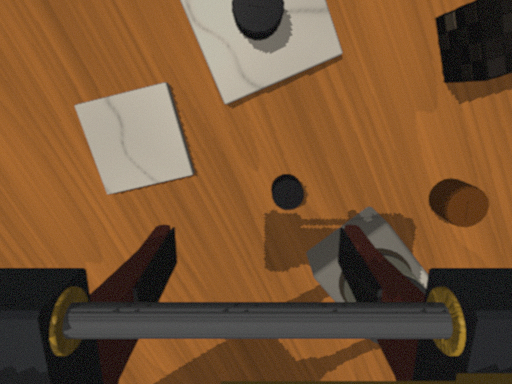

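The scene view shows the cap upright at (315,161) on the large slab. The bottle is open at (212,200), the bystanders haven't moved, and the arm touches nothing.

```bash
python3 -c "
from bench import robot
robot.job_done()"
```

```text
the job is handed in; nothing more can be done
```

The cap is off the bottle and stands upright on the large slab. The job was handed in at about 23 s on the robot's clock. It reports no verdict, so I can't confirm a pass.

- **Opening:** I gripped the cap at 35 N and pushed it down. The teeth stood tooth on tooth about 4.3 mm down, and a small turn let the cap drop until it was fully meshed at about 6.5 mm. I then turned it anticlockwise to the end of the stroke. The push was at most about 14 N and the turning resistance stayed at about 0.1–0.19 N m.
- **Thread angle:** I could not read this directly. From where the resistance began, I put it at roughly 0.77–0.98 rad. The cap lifted with no noticeable pull (about 1.5 N), which fits the lugs being clear.
- **Setting down:** The cap touched the slab at the predicted height, with readings of at most about 6 N.
- **Last checks:** In the scene view the cap stands upright and the other things look unmoved, judged by eye. Measured in that view, its centre is about 6 mm from the slab's centre, against 42 mm allowed. The gripper is open and clear of everything.
- **Disagreement:** The cameras disagreed by about 3–5 mm on the bottle's position, so I used a value in between. The cap came out well centred in the jaws, with a side force of at most about 6 N.

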